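# Clamp a control module to the ratchet click

### The job

Slide the aluminium control module gently along the bed of the clamp until it is fully home against the end stop, without ramming it. Then turn the clamp's ratchet knob clockwise (seen from above) until it slips and clicks; stop after one click, three at the most, and let go. Leave everything else on the bench where it is.

Things in the scene. Friction and masses are not known exactly. Their poses are not given: they have to be found in the camera images.
- clamp: Bench clamp fixed to the table. Origin on the table under the vertical screw axis; +x runs from the open mouth (robot's side) to the end stop. Steel base 250 x 130 mm, x=-165 to +85 mm; its top, the bed, is at z=12 mm. Two 10 mm high guide rails on the bed, x=-62 to +38 mm, inner faces 64 mm apart. A column behind the stop bears an overhanging arm 44 mm wide, x=-22 to +80, z=60 to 78 mm
- stop_face (a point): centre of the face of the clamp's rubber end stop (50 mm wide, 26 mm high); at x=+35 mm in the clamp's frame, 27 mm above the table
- knob_axis (a point): point on the screw axis (clamp x=y=0), fixed to the clamp, 112 mm above the table: about mid-height of the knob's grip
- knob: Black knurled ratchet knob on the screw axis. Origin on the axis, 95 mm below the grip's lower edge. Grip: cylinder 34 mm in diameter and 34 mm high, takes any yaw (regrasp to turn further), z=95 to 129 mm, up to 4 mm lower when tightened. Under it a 43 mm skirt, then a 52 mm steel collar that turns with the screw; white ticks on skirt and collar line up until the ratchet slips
- knob_top (a point): centre of the knob's top. Clockwise from above tightens. It first runs freely (under 0.1 Nm) for 1.9 to 3.1 rad, never the same; then the screw is at its end and the torque climbs to 0.3 to 0.5 Nm (20 to 30 N at the grip's rim) until the ratchet slips: it falls at once to about zero or below as the knob snaps over (one click) and climbs again, every 0.63 rad. Turned back it unscrews
- foot: Round rubber pressure foot, 22 mm in diameter, under the arm on the screw axis; its underside is 44.6 mm above its origin. Clear of the module by 1 to 3 mm at first; its spring presses the module with about 8 to 12 N when the screw is fully down
- module: Control module on the bed, its rear between the rails. Origin on its underside at mid-length; x points to its rear. Aluminium housing 125 mm long (x=-50 to +75), 60 wide, 30 high; black connector in front, 25 long (x=-75 to -50), 44 wide, 28 high. Home: rear face on the stop, so origin at x=-40 mm in the clamp's frame; starts 20 to 50 mm short of it. 0.3 to 0.5 kg; sliding it takes 2 to 5 N
- module_grip (a point): middle of the black connector, 14 mm above the bed, 62.5 mm in front of the module's origin; can be gripped from above by its two sides (44 mm apart), or pushed on its flat front face, 12.5 mm further forward
- spare: bystander: smaller aluminium module, 90 x 55 x 30 mm, beside the clamp
- driver: bystander: screwdriver, 170 mm, beside the clamp
- board: bystander: green circuit board, 200 x 120 x 18 mm
- relay: bystander: black relay block, 90 x 110 x 32 mm
- jar: bystander: clear jar with a black cap, 56 mm diameter, 75 mm high
- plug: bystander: small black cable plug housing, 50 x 34 x 20 mm, beside the clamp
Mind the look-alikes: they are no part of the job. Leave any blue or pink look-alike of the module alone.

How it is judged:
By the outcome, as a careful person would: the job done as asked, in the order asked, and still so for the second after the job is handed in, with the robot touching nothing.
It also fails if it takes over 72 s, if anything falls off the work surface, if the arm or the gripper's body presses on something with over 40 N, if the wrist force passes 120 N, or if a joint passes its speed limit or range.

### The arm

A 6-joint arm with a two-finger parallel gripper is mounted at the origin on the work surface. World frame = base frame: x ahead of the robot, y to its left, z up, the work surface at z = 0. Lengths are in mm, angles in rad, forces in N, time in s.
With the tool pointing down it reaches from about 400 to 925 mm from the base axis. Payload 12.5 kg.
Tool frame: the origin (TCP) lies on the mounting face of the last link; the fingertips stand 190 mm ahead of it and the grasp point (between the pads) lies 171 mm ahead of it; z points along the fingers, y is the line along which they close (so a half turn about z gives the same grasp; the last joint's range is limited). The gripper opens to 95 mm and grips with 3 to 60 N. Pads are 20 mm wide; open, the fingers measure 119 mm over their backs; the gripper's body (75 mm by 180 mm) begins 59 mm behind the grasp point.
Start: joints at [1.216, 0.491, 1.559, -0, 1.092, -0.106], TCP at [153.876, 605.761, 404.761] pointing down, gripper open.
Joint ranges: [-3.1, 3.1], [-0.84, 2.19], [0.05, 2.79], [-1.13, 4.28], [0.06, 2.93], [-2.69, 2.69]. Speed limits (rad/s): [2.22, 2.22, 2.79, 3.14, 3.14, 3.14].

### API

Orientations are given as [roll, pitch, yaw] about the fixed x, y, z axes, in that order (R = Rz(yaw) Ry(pitch) Rx(roll)).
In Python, from cell import env gives the robot as it stands.
- The arm moves only by the tool carry_out, never from a script. Its argument "series" is a list of rows, each a list of 5 numbers: the shift along the tool's x, y, z in m, then the turn about the tool's z in degrees, then the opening, from 0 (shut) to 1 (fully open). A call has 1 to 20 rows; each row is the pose to reach, as a shift and turn from the pose commanded when the call began, along the tool's axes at that moment; what a row does not reach only later rows make up. A row lasts 1/8 s, in which the tool goes at most 62.5 mm and 10.7 degrees, less where a joint would pass 70% of its speed; a pose out of reach is approached as far as the arm can. A call with a gripper value outside its range is refused whole. The fingers move at their own pace and stop on an object; the grip force is fixed at half the most. Time passes only in rows, so rows that repeat a pose let the fingers close. It gives the time, the measured TCP pose, the force, the opening and the grip force at its end, in the units of the state.
- env.state(): the state, without advancing time (a new reading comes with each control period).
- env.read_camera(name): name is "scene" or "top" or "wrist"; returns (picture, depth): 420x560x3 uint8, red, green, blue; 420x560 float32, mm along the optical axis (not along the pixel's ray), 0 where there is no reading.
- env.get_calibration(name): a dict with "intrinsics" (3x3 intrinsics, pixels), "cam_to_world" (4x4, takes a point from camera to world coordinates); the wrist camera has in their place "T_tool_cam" (4x4, takes a point from camera to tool coordinates, whose origin is the TCP and whose axes are the flange's). Camera axes: x right, y up, looking along -z (the intrinsics and any distortion apply to the point x, -y, -z); pixel columns grow to the right and rows downward; lengths in mm; the calibration is good to about 2 mm. The wrist camera is an equidistant fisheye: a pixel r from the principal point sees the ray r / f radians off the axis. A picture is of the moment at which its call begins: read the wrist's pose just before it. get_calibration takes no time and is no camera call.
- env.job_done(): hands the job in; it is judged then, once.
The state is a dict: "t": time; "joints": joint angles; "qvel": joint speeds; "tau": joint torques, N m; "eef_pos": TCP position; "tcp_rot": TCP orientation; "ft_force": force on the tool from outside, world axes, zero at the start; "moment": the same for the moment, N m; "opening": opening from 0.0 (shut) to 1.0 (fully open); "grip_force": force on a finger pad.
Only numpy, scipy, OpenCV 4.12 (cv2) and the standard library are available. Lean on these libraries where they do the work, as an engineer would, in place of code of your own. Each camera call takes 0.05 s, during which the arm holds its last target. There are 200 camera calls.

## Working session

There is one attempt and no reset: what is moved stays moved. The work goes in short steps, Python scripts to look and compute and a tool call to move; the robot and the scene stay as the last step left them, time stands still between calls to the robot, and variables do not carry over. Pictures are saved under pics/ and viewed, at most 10 in all, crops included, and the job is handed in when it is done.

Besides the shell and the picture viewer there is one more tool, called after "Emit:" as name(argument=value, ...) on one line, values as JSON. carry_out: Moves the arm, as the interface text tells. Its arguments: {"type":"object","properties":{"series":{"type":"array","items":{"type":"array","items":{"type":"number"}}}},"required":["series"]}

```bash
mkdir -p pics; ls; python3 - <<'E'
from cell import env
import cv2,numpy as np
print(env.state())
for n in("top","scene"):
    p,d=env.read_camera(n); np.savez(f"pics/{n}0.npz",p=p,d=d); cv2.imwrite(f"pics/{n}0.png",p[:,:,::-1]); print(env.get_calibration(n))
print(env.get_calibration("wrist"))
E
```

```text
pics
{'t': 0.0, 'joints': array([ 1.21638448e+00,  4.91519320e-01,  1.55949229e+00, -5.28166883e-05,
        1.09170786e+00, -1.05601170e-01]), 'qvel': array([-1.07438512e-03, -1.43021511e-04,  4.45937122e-05, -7.91492716e-04,
        4.34167775e-04,  9.82933296e-05]), 'tau': array([ 1.98223306e-04, -6.12614179e+01, -2.58194858e+01,  6.93107676e-02,
        4.80121456e-02, -3.44062119e-05]), 'eef_pos': array([153.87018283, 605.70581154, 404.17188234]), 'tcp_rot': array([-3.14046718e+00, -7.21894730e-05,  2.89280630e+00]), 'ft_force': array([0.12750165, 0.09475247, 0.0286734 ]), 'moment': array([-0.01395177, -0.04144885, -0.0295229 ]), 'grip_force': 0.0, 'opening': 1.001409422128509}
{'intrinsics': array([[431.04314776,   0.        , 278.31268645],
       [  0.        , 431.04314776, 207.8004342 ],
       [  0.        ,   0.        ,   1.        ]]), 'cam_to_world': array([[-2.90266446e-02,  9.80337319e-01, -1.95182468e-01,
         2.47199387e+02],
       [-9.99446872e-01, -2.52937214e-02,  2.15911302e-02,
         1.40470363e+01],
       [ 1.62296997e-02,  1.95701225e-01,  9.8052925
[... 473 characters left out ...]
],
       [-2.50362785e-03,  8.43790015e-01,  5.36667628e-01,
         7.83626553e+02],
       [ 0.00000000e+00,  0.00000000e+00,  0.00000000e+00,
         1.00000000e+00]])}
{'intrinsics': array([[325.1922621 ,   0.        , 275.86529986],
       [  0.        , 325.1922621 , 215.17973917],
       [  0.        ,   0.        ,   1.        ]]), 'T_tool_cam': array([[ 9.36995999e-05,  9.64550800e-01,  2.63897223e-01,
         7.35987198e+01],
       [ 9.99999985e-01, -1.28364474e-04,  1.14114339e-04,
        -2.46070902e-01],
       [ 1.43944105e-04,  2.63897209e-01, -9.64550798e-01,
         1.88412773e+01],
       [ 0.00000000e+00,  0.00000000e+00,  0.00000000e+00,
         1.00000000e+00]])}
```

View pics/top0.png

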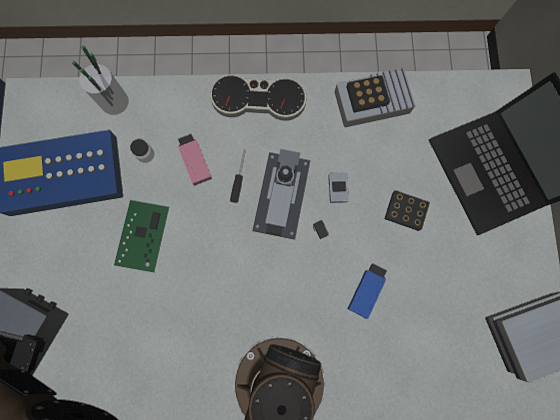

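View pics/scene0.png

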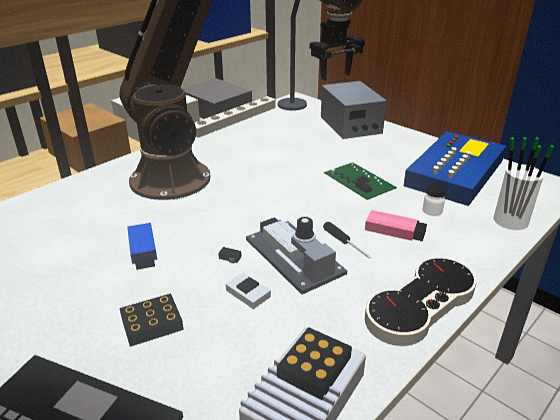

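The top view shows the clamp at about (283,195) with its knob at (286,174). The module lies on its bed at about (277,213). The look-alikes are pink (195,160), blue (368,290) and spare (339,187). The module meant is the one on the clamp bed, since it lies between the rails. I'll confirm that in a crop.

```bash
cat > h.py <<'E'
import numpy as np,cv2
from cell import env
def ray(n,u,v,z):
    c=env.get_calibration(n);K=c["intrinsics"];T=c["cam_to_world"]
    d=T[:3,:3]@np.array([(u-K[0,2])/K[0,0],-(v-K[1,2])/K[1,1],-1]);o=T[:3,3]
    return o+d*(z-o[2])/d[2]
E
python3 - <<'E'
from h import *
f=np.load("pics/top0.npz");p,d=f["p"],f["d"]
c=cv2.resize(p[145:245,245:325],None,fx=6,fy=6,interpolation=cv2.INTER_CUBIC)
cv2.imwrite("pics/crop.png",c[:,:,::-1])
f=np.load("pics/scene0.npz");p=f["p"]
E
```

```text
(no output)
```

View pics/crop.png

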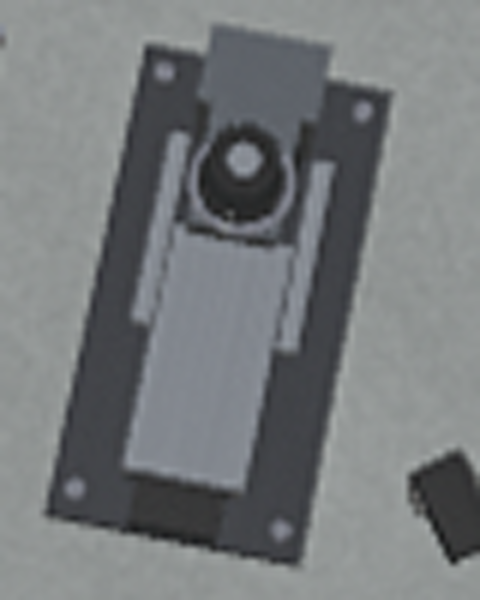

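```bash
python3 - <<'E'
from h import *
P=lambda u,v,z:ray("top",(u+.5)/6-.5+245,(v+.5)/6-.5+145,z)[:2]
fl,fr,rr,rl=[P(*q,12) for q in((45,515),(303,567),(393,90),(147,43))]
print(fl,fr,rr,rl)
ex=(rr+rl-fl-fr)/2;print(np.linalg.norm(ex),np.linalg.norm((fl+rl-fr-rr)/2));yaw=np.arctan2(ex[1],ex[0]);ex/=np.linalg.norm(ex);ey=np.array([-ex[1],ex[0]])
c=(fl+fr+rr+rl)/4;o=c+40*ex;print("yaw",yaw,"origin from base",o)
print("knob top",P(243,158,129))
for n,q in dict(hl=(125,467,42),hr=(243,490,42),cl=(130,528,40),cr=(220,543,40)).items():
    w=P(*q)-o;print(n,P(*q),w@ex,w@ey)
s=env.state();print(s["eef_pos"],s["tcp_rot"])
E
```

```text
[433.83296555  66.06061638] [404.47055511 -60.99079161] [ 649.37546761 -116.27099285] [677.61851799   9.41326461]
250.67217019806594 129.60874363044
yaw -0.22515232496694323 origin from base [580.31478101 -34.37716967]
knob top [581.19624675 -33.25030645]
hl [451.94663664  25.57687529] -138.5131776797139 29.78200134421889
hr [439.12274641 -31.44113566] -138.28384714407028 -28.659876963660608
cl [422.26755477  23.86745533] -167.06152652963289 21.489728141394323
cr [413.77644119 -19.5365222 ] -165.64817706897742 -22.714420064429987
[153.88226272 605.73978619 404.21161785] [-3.14061840e+00 -9.45528491e-05  2.89278828e+00]
```

The crop confirms it: a grey aluminium module on the clamp bed with its black connector in front, housing front edge at about x=-138 mm in the clamp frame (48 mm short of home). I'll push it on the connector's front face with closed fingers.

```bash
cat >> h.py <<'E'
from scipy.spatial.transform import Rotation as R
O=np.array([580.7,-33.8]);YAW=-0.225
ex=np.array([np.cos(YAW),np.sin(YAW)]);ey=np.array([-ex[1],ex[0]])
def W(cx,cy,z): return np.r_[O+cx*ex+cy*ey,z]
def rel(w,s=None):
    s=s or env.state();return np.round(R.from_euler("xyz",s["tcp_rot"]).inv().apply(w-s["eef_pos"])/1000,4)
def cl(s): d=s["eef_pos"][:2]-O;return d@ex,d@ey,s["eef_pos"][2]
E
python3 - <<'E'
from h import *
for w in ([450,200,404],W(-183,0,350),W(-183,0,213)): print(w,rel(np.array(w)))
print(np.degrees(env.state()["tcp_rot"][2]-np.pi-YAW))
E
```

```text
[450, 200, 404] [-0.3869 -0.3203  0.0005]
[402.31267841   7.02846427 350.        ] [-0.3882 -0.519   0.0547]
[402.31267841   7.02846427 213.        ] [-0.3882 -0.5189  0.1917]
-1.3638902588227606
```

Emit:
carry_out(series=[[-0.04,-0.033,0,0,0],[-0.087,-0.07,0,0,0],[-0.134,-0.11,0,0,0],[-0.181,-0.15,0,-1.4,0],[-0.228,-0.19,0,-1.4,0],[-0.275,-0.23,0,-1.4,0],[-0.322,-0.27,0,-1.4,0],[-0.36,-0.31,0,-1.4,0],[-0.387,-0.35,0,-1.4,0],[-0.388,-0.4,0.01,-1.4,0],[-0.388,-0.45,0.03,-1.4,0],[-0.388,-0.5,0.05,-1.4,0],[-0.388,-0.519,0.055,-1.4,0],[-0.388,-0.519,0.055,-1.4,0],[-0.388,-0.519,0.055,-1.4,0],[-0.388,-0.519,0.055,-1.4,0]])

```text
t: 2.1
eef_pos: [402.3, 7.9, 350.0]
tcp_rot: [3.141, 0.001, 2.918]
ft_force: [0.1, -0.5, 0.0]
opening: 0.005
grip_force: 0.0
```

```bash
python3 - <<'E'
from h import *
s=env.state();print(s["t"],s["joints"],s["eef_pos"],cl(s),s["opening"],np.degrees(s["tcp_rot"][2]-np.pi-YAW))
p,d=env.read_camera("wrist");cv2.imwrite("pics/w1.png",p[:,:,::-1])
E
```

```text
2.1 [-1.44838942e-01  2.60045539e-01  2.13940059e+00  2.38224631e-04
  7.41533445e-01 -1.49261490e+00] [402.30553497   7.93020325 349.959717  ] (np.float64(-183.20814708172085), np.float64(0.8774161013377793), np.float64(349.9597170029548)) 0.004829518922079286 0.10335816630070574
```

View pics/w1.png

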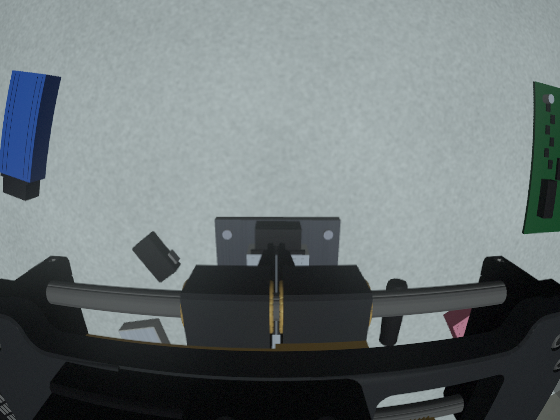

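The wrist view shows the closed fingertips centred (277,265) in line with the connector (278,237), over the open mouth of the bed. I'll go down in front of the connector.

Emit:
carry_out(series=[[0,0,0.04,0,0],[0,0,0.08,0,0],[0,0,0.11,0,0],[0,0,0.13,0,0],[0,0,0.136,0,0],[0,0,0.136,0,0],[0,0,0.136,0,0]])

```text
t: 3.02
eef_pos: [402.3, 7.3, 214.4]
tcp_rot: [3.141, 0.001, 2.918]
ft_force: [0.3, -0.1, 0.4]
opening: 0.005
grip_force: 0.0
```

Emit:
carry_out(series=[[-0.003,0,0,0,0],[-0.006,0,0,0,0],[-0.009,0,0,0,0],[-0.012,0,0,0,0],[-0.015,0,0,0,0],[-0.018,0,0,0,0],[-0.018,0,0,0,0]])

```text
t: 3.9
eef_pos: [420.1, 3.1, 213.7]
tcp_rot: [3.141, 0.001, 2.917]
ft_force: [-1.6, -0.1, 0.5]
opening: 0.002
grip_force: 0.6
```

Emit:
carry_out(series=[[-0.003,0,0,0,0],[-0.006,0,0,0,0],[-0.009,0,0,0,0],[-0.012,0,0,0,0],[-0.015,0,0,0,0],[-0.018,0,0,0,0],[-0.021,0,0,0,0],[-0.024,0,0,0,0],[-0.026,0,0,0,0],[-0.028,0,0,0,0],[-0.03,0,0,0,0]])

```text
t: 5.28
eef_pos: [449.1, -3.5, 213.7]
tcp_rot: [3.141, 0.0, 2.917]
ft_force: [-1.9, 0.3, -1.7]
opening: 0.003
grip_force: 0.8
```

```bash
python3 - <<'E'
from h import *
s=env.state();print(s["t"],cl(s),s["ft_force"],s["ft_force"][:2]@ex)
p,d=env.read_camera("top")
c=cv2.resize(p[145:245,245:325],None,fx=6,fy=6,interpolation=cv2.INTER_CUBIC)
p,d=env.read_camera("wrist");w=cv2.resize(p[200:300,230:330],None,fx=3,fy=6)
cv2.imwrite("pics/c2.png",np.hstack([c,w])[:,:,::-1])
E
```

```text
5.275 (np.float64(-135.07130424864164), np.float64(0.18123502588725415), np.float64(213.71712203077107)) [-1.85160862  0.33585467 -1.66821533] -1.8798684861988035
```

View pics/c2.png

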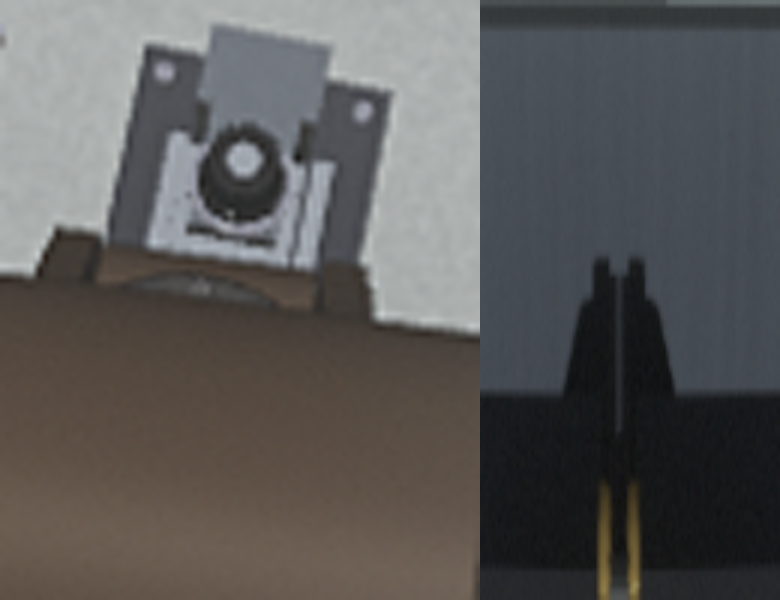

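The crop shows the module moving up between the rails with the fingers centred behind it. Next I push slowly and watch the force.

Emit:
carry_out(series=[[-0.001,0,0,0,0],[-0.002,0,0,0,0],[-0.003,0,0,0,0],[-0.004,0,0,0,0],[-0.005,0,0,0,0],[-0.006,0,0,0,0]])

```text
t: 6.12
eef_pos: [454.8, -4.8, 213.7]
tcp_rot: [3.142, -0.0, 2.917]
ft_force: [-4.5, 0.9, 3.4]
opening: 0.003
grip_force: 2.2
```

Emit:
carry_out(series=[[-0.0007,0,0,0,0],[-0.0014,0,0,0,0],[-0.0021,0,0,0,0]])

```text
t: 6.5
eef_pos: [456.6, -5.2, 213.7]
tcp_rot: [3.142, -0.001, 2.917]
ft_force: [-7.7, 1.6, 5.9]
opening: 0.005
grip_force: 3.8
```

Emit:
carry_out(series=[[-0.0007,0,0,0,0],[-0.0014,0,0,0,0]])

```text
t: 6.75
eef_pos: [457.2, -5.3, 213.6]
tcp_rot: [-3.141, -0.004, 2.917]
ft_force: [-11.1, 3.4, 11.6]
opening: 0.004
grip_force: 6.4
```

Emit:
carry_out(series=[[-0.0005,0,0,0,0],[-0.001,0,0,0,0],[-0.001,0,0,0,0]])

```text
t: 7.12
eef_pos: [457.5, -5.4, 213.6]
tcp_rot: [-3.141, -0.006, 2.917]
ft_force: [-14.7, 3.7, 11.9]
opening: 0.004
grip_force: 7.4
```

```bash
python3 - <<'E'
from h import *
s=env.state();print(s["t"],cl(s),s["ft_force"],s["moment"])
p,d=env.read_camera("scene")
c=cv2.resize(p[205:300,235:355],None,fx=6,fy=6,interpolation=cv2.INTER_CUBIC)
cv2.imwrite("pics/s3.png",c[:,:,::-1])
E
```

```text
7.125 (np.float64(-126.41357403736365), np.float64(0.2112818004397532), np.float64(213.5851420779406)) [-14.73852337   3.66237893  11.92839245] [ 0.6770362   2.4583544  -0.00747015]
```

View pics/s3.png

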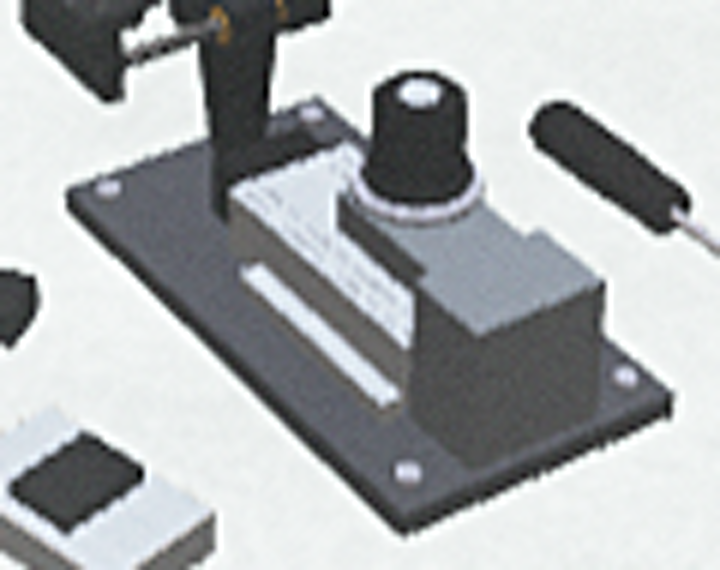

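The scene crop shows the module under the arm, its housing's near front top corner at (232,190). The force now climbs stiffly, so it's on the stop. I'll back off and check the position.

Emit:
carry_out(series=[[0.003,0,0,0,0],[0.01,0,0,0,0],[0.025,0,0,0,0],[0.035,0,0,0,0],[0.035,0,-0.05,0,0],[0.035,0,-0.1,0,0],[0.035,0,-0.12,0,0.3],[0.035,0,-0.12,0,0.5],[0.035,0,-0.12,0,0.6]])

```text
t: 8.3
eef_pos: [424.7, 2.0, 332.8]
tcp_rot: [-3.142, -0.001, 2.917]
ft_force: [-0.6, 1.0, -0.4]
opening: 0.268
grip_force: 0.0
```

```bash
python3 - <<'E'
from h import *
s=env.state();print(s["t"],cl(s),s["ft_force"],s["joints"])
q=ray("scene",(232.5)/6-.5+235,(190.5)/6-.5+205,42)[:2]-O;print("scene corner",q@ex,q@ey)
p,d=env.read_camera("scene");g=cv2.resize(p[205:300,235:355],None,fx=6,fy=6,interpolation=cv2.INTER_CUBIC)
cv2.imwrite("pics/s4.png",g[:,:,::-1])
# wrist camera: sample grey along the clamp axis on the module-top plane, find housing front edge
c=env.get_calibration("wrist");K=c["intrinsics"];T=c["T_tool_cam"]
s=env.state();p,d=env.read_camera("wrist");cv2.imwrite("pics/w4.png",p[:,:,::-1])
Rt=R.from_euler("xyz",s["tcp_rot"])
def px(w):
    t=Rt.inv().apply(w-s["eef_pos"]);k=np.linalg.inv(T)@np.r_[t,1];x,y,z=k[0],-k[1],-k[2]
    r=np.hypot(x,y);a=np.arctan2(r,z)*K[0,0];return K[0,2]+a*x/r,K[1,2]+a*y/r
g=cv2.cvtColor(p,cv2.COLOR_RGB2GRAY)
for cy in(-24,-12,12,24):
    row=[]
    for cx in range(-124,-76,2):
        u,v=px(W(cx,cy,42));row.append(int(g[int(round(v)),int(round(u))]))
    print(cy,row,px(W(-90,cy,42)))
E
```

```text
8.3 (np.float64(-160.08780654052504), np.float64(0.12392161654171474), np.float64(332.8335149970972)) [-0.6428926   1.00360324 -0.40897447] [-1.51022985e-01  3.18608337e-01  2.11123266e+00  1.19285962e-04
  7.12861195e-01 -1.49754725e+00]
scene corner -89.24466926146454 -25.094002942523794
-24 [30, 28, 48, 48, 45, 47, 37, 36, 36, 36, 38, 36, 33, 36, 40, 43, 60, 125, 160, 158, 107, 42, 52, 76] (np.float64(250.4758920953081), np.float64(286.73728039170356))
-12 [29, 29, 27, 27, 35, 41, 39, 38, 40, 41, 37, 39, 39, 39, 40, 32, 41, 105, 158, 148, 113, 37, 50, 75] (np.float64(263.2240090501616), np.float64(286.85487652053433))
12 [29, 31, 26, 29, 30, 41, 39, 38, 39, 38, 40, 40, 40, 41, 40, 29, 39, 109, 162, 162, 117, 39, 53, 76] (np.float64(288.79675434698726), np.float64(286.87126613594495))
24 [31, 29, 28, 27, 30, 29, 26, 25, 26, 25, 26, 26, 25, 24, 25, 27, 31, 109, 159, 160, 108, 40, 50, 77] (np.float64(301.5433141753338), np.float64(286.77002638439507))
```

View pics/w4.png

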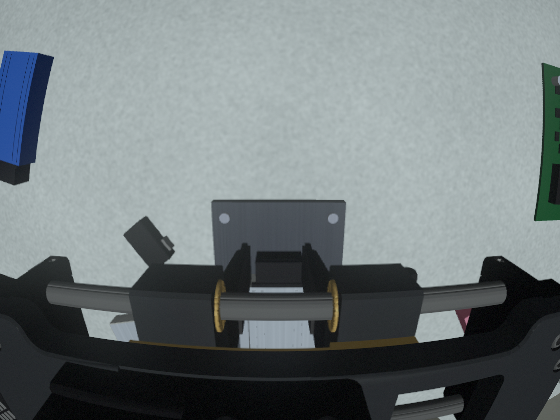

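The wrist samples put the housing front edge at x≈-90.5 at all four offsets, square, and the scene view gives -89. The module is home. Next is the knob: go above it, wound back counter-clockwise so that one grasp is enough.

Emit:
carry_out(series=[[0,0,-0.03,-8,0.6],[-0.03,0,-0.035,-18,0.6],[-0.07,0,-0.035,-28,0.6],[-0.11,0,-0.035,-38,0.6],[-0.145,0,-0.035,-48,0.6],[-0.16,0,-0.035,-56,0.6],[-0.16,0,-0.035,-57,0.6],[-0.16,0,-0.035,-57,0.6],[-0.16,0,-0.035,-57,0.6]])

```text
t: 9.52
eef_pos: [580.5, -33.4, 368.7]
tcp_rot: [3.141, -0.0, -2.373]
ft_force: [0.1, -0.2, -0.4]
opening: 0.596
grip_force: 0.0
```

```bash
python3 - <<'E'
from h import *
s=env.state();print(s["t"],cl(s),s["ft_force"],s["moment"],s["joints"],s["opening"],rel(W(0,0,288)))
p,d=env.read_camera("wrist")
q,d=env.read_camera("scene");q=cv2.resize(q[130:270,245:355],None,fx=3,fy=3)
cv2.imwrite("pics/w5.png",np.hstack([p[:, 100:460],q])[:,:,::-1])
E
```

```text
9.525 (np.float64(-0.2763602181784338), np.float64(0.31970021669052523), np.float64(368.65147035951816)) [ 0.11391475 -0.18391493 -0.40231173] [0.07547566 0.06826686 0.02473282] [-1.71110184e-01  4.68233185e-01  1.70983776e+00  1.07879348e-04
  9.63940042e-01 -2.51080217e+00] 0.5958223212826854 [ 0.0001 -0.0004  0.0807]
```

View pics/w5.png

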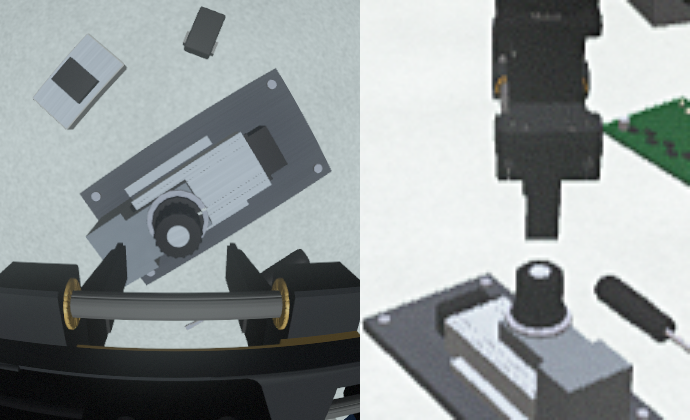

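The knob top at (178,237) is centred between the open fingers (118 and 235), and the scene crop shows the gripper right above it. The white ticks on skirt and collar line up at about (203,213). Down and grip.

Emit:
carry_out(series=[[0,0,0.03,0,0.6],[0,0,0.055,0,0.6],[0,0,0.073,0,0.6],[0,0,0.08,0,0.6],[0,0,0.08,0,0.6],[0,0,0.08,0,0.45],[0,0,0.08,0,0.3],[0,0,0.08,0,0.2],[0,0,0.08,0,0.1],[0,0,0.08,0,0],[0,0,0.08,0,0]])

```text
t: 11.0
eef_pos: [580.5, -33.0, 289.2]
tcp_rot: [3.14, -0.0, -2.371]
ft_force: [-5.5, 5.2, 5.3]
opening: 0.353
grip_force: 30.0
```

```bash
python3 - <<'E'
from h import *
s=env.state();print(s["t"],cl(s),s["ft_force"],s["moment"],s["opening"],s["grip_force"])
E
```

```text
11.0 (np.float64(-0.40461863700968403), np.float64(0.7524774229938748), np.float64(289.17332926563313)) [-5.47413948  5.20027775  5.30248086] [1.11257464 0.89642326 0.01343102] 0.35347448985212054 30.00130534172058
```

Emit:
carry_out(series=[[0,0,0,6,0],[0,0,0,12,0],[0,0,0,18,0],[0,0,0,24,0],[0,0,0,30,0],[0,0,0,30,0]])

```text
t: 11.75
eef_pos: [580.4, -32.7, 288.7]
tcp_rot: [3.139, -0.002, -2.896]
ft_force: [-4.3, 7.0, 1.3]
opening: 0.35
grip_force: 30.0
```

```bash
cat > st.py <<'E'
from h import *
s=env.state();print(s["t"],cl(s),s["ft_force"].round(1),s["moment"].round(3),"tau6",s["tau"][5].round(3),"yaw",np.degrees(s["tcp_rot"][2]).round(1),"j6",s["joints"][5],s["opening"])
E
python3 st.py
```

```text
11.75 (np.float64(-0.5629774673792947), np.float64(0.962576870259778), np.float64(288.6511436123448)) [-4.3  7.   1.3] [1.382 0.789 0.048] tau6 0.714 yaw -165.9 j6 -1.9875785411860971 0.3500131922165413
```

Emit:
carry_out(series=[[0,0,0,7,0],[0,0,0,14,0],[0,0,0,21,0],[0,0,0,28,0],[0,0,0,35,0],[0,0,0,42,0],[0,0,0,49,0],[0,0,0,56,0],[0,0,0,63,0],[0,0,0,70,0],[0,0,0,70,0]])

```text
t: 13.12
eef_pos: [580.5, -32.3, 287.4]
tcp_rot: [-3.141, -0.004, 2.165]
ft_force: [1.2, 12.1, -11.9]
opening: 0.353
grip_force: 30.0
```

```bash
python3 st.py; python3 - <<'E'
from h import *
p,d=env.read_camera("wrist");cv2.imwrite("pics/w6.png",p[:,:,::-1])
E
```

```text
13.125 (np.float64(-0.5228067431817762), np.float64(1.4427549084961204), np.float64(287.42018693854834)) [  1.2  12.1 -11.9] [ 2.157 -0.22   0.028] tau6 0.843 yaw 124.0 j6 -0.7655824608506654 0.35347029295693144
```

Emit:
carry_out(series=[[0.0006,0.0004,0.0007,3,0],[0.0012,0.0008,0.0015,7,0],[0.0012,0.0008,0.0015,10,0],[0.0012,0.0008,0.0015,10,0]])

```text
t: 13.68
eef_pos: [580.5, -31.5, 287.0]
tcp_rot: [-3.14, -0.002, 1.991]
ft_force: [-2.3, 6.1, -1.7]
opening: 0.351
grip_force: 30.0
```

```bash
python3 st.py
```

```text
13.675 (np.float64(-0.667340495932484), np.float64(2.1869376167158645), np.float64(286.97154111140543)) [-2.3  6.1 -1.7] [0.975 0.541 0.05 ] tau6 0.378 yaw 114.1 j6 -0.5895750426238873 0.35116926594221065
```

Emit:
carry_out(series=[[0,0,0.0001,5,0],[0,0,0.0002,10,0],[0,0,0.0002,10,0]])

```text
t: 14.05
eef_pos: [580.6, -31.5, 286.8]
tcp_rot: [-3.14, -0.002, 1.816]
ft_force: [-1.8, 6.1, -1.6]
opening: 0.355
grip_force: 30.0
```

```bash
python3 st.py
```

```text
14.05 (np.float64(-0.5963797127429978), np.float64(2.2320375855261867), np.float64(286.8151449415276)) [-1.8  6.1 -1.6] [1.031 0.477 0.052] tau6 0.601 yaw 104.1 j6 -0.41456064425890304 0.3550491766318354
```

Emit:
carry_out(series=[[0,0,0.0001,6,0],[0,0,0.0003,12,0],[0,0,0.0003,12,0]])

```text
t: 14.42
eef_pos: [580.7, -31.5, 286.6]
tcp_rot: [-3.14, -0.001, 1.607]
ft_force: [-0.5, 6.4, -1.1]
opening: 0.352
grip_force: 30.0
```

```bash
python3 st.py
```

```text
14.425 (np.float64(-0.5322411737097791), np.float64(2.2611048701210494), np.float64(286.5690776611497)) [-0.5  6.4 -1.1] [ 1.083  0.4   -0.005] tau6 0.718 yaw 92.1 j6 -0.20487238294095458 0.35242749111755467
```

Emit:
carry_out(series=[[0,0,0.0001,6,0],[0,0,0.0003,12,0],[0,0,0.0003,12,0]])

```text
t: 14.8
eef_pos: [580.7, -31.5, 286.3]
tcp_rot: [-3.14, -0.001, 1.397]
ft_force: [-1.5, 6.5, -0.9]
opening: 0.347
grip_force: 30.0
```

```bash
python3 st.py
```

```text
14.8 (np.float64(-0.48389227844826926), np.float64(2.262290087184991), np.float64(286.27281083660637)) [-1.5  6.5 -0.9] [ 1.161  0.319 -0.002] tau6 0.719 yaw 80.1 j6 0.004596252390377564 0.3465428549724398
```

Emit:
carry_out(series=[[0,0,0.0001,6,0],[0,0,0.0002,10,0],[0,0,0.0002,10,0]])

```text
t: 15.18
eef_pos: [580.8, -31.5, 286.1]
tcp_rot: [-3.14, -0.001, 1.223]
ft_force: [-0.5, 6.3, -1.1]
opening: 0.355
grip_force: 30.0
```

```bash
python3 st.py
```

```text
15.175 (np.float64(-0.4077291192367226), np.float64(2.2515303095150556), np.float64(286.1027125889486)) [-0.5  6.3 -1.1] [1.124 0.278 0.078] tau6 0.5 yaw 70.1 j6 0.17868078944688948 0.35488074210637516
```

Emit:
carry_out(series=[[0,0,0.0001,6,0],[0,0,0.0002,10,0],[0,0,0.0002,10,0]])

```text
t: 15.55
eef_pos: [580.8, -31.5, 285.9]
tcp_rot: [-3.14, -0.001, 1.049]
ft_force: [0.6, 5.1, -2.4]
opening: 0.35
grip_force: 30.0
```

```bash
python3 st.py
```

```text
15.55 (np.float64(-0.3628867721257445), np.float64(2.2418898271678964), np.float64(285.8709932221999)) [ 0.6  5.1 -2.4] [1.12  0.109 0.004] tau6 0.502 yaw 60.1 j6 0.35314901101620627 0.3500216437391087
```

Emit:
carry_out(series=[[0,0,0.0001,4,0],[0,0,0.0002,8,0],[0,0,0.0002,8,0]])

```text
t: 15.92
eef_pos: [580.9, -31.5, 285.7]
tcp_rot: [-3.14, -0.001, 0.909]
ft_force: [1.0, 5.2, -2.4]
opening: 0.356
grip_force: 30.0
```

```bash
python3 st.py
```

```text
15.925 (np.float64(-0.31306339485591295), np.float64(2.2522907978130777), np.float64(285.7189610528431)) [ 1.   5.2 -2.4] [ 1.126e+00  1.280e-01 -1.000e-03] tau6 0.494 yaw 52.1 j6 0.49274459549309685 0.35552167668069834
```

Emit:
carry_out(series=[[0,0,0.0001,4,0],[0,0,0.0002,8,0],[0,0,0.0002,8,0]])

```text
t: 16.3
eef_pos: [580.9, -31.7, 285.6]
tcp_rot: [-3.141, -0.0, 0.771]
ft_force: [0.8, 5.1, -0.1]
opening: 0.35
grip_force: 30.0
```

```bash
python3 st.py
```

```text
16.3 (np.float64(-0.2499274684957915), np.float64(2.065420636192648), np.float64(285.64447650587533)) [ 0.8  5.1 -0.1] [1.263 0.38  0.142] tau6 0.756 yaw 44.2 j6 0.6308157107967916 0.34976198902285455
```

Torque begins to climb (0.14 Nm). Small steps now.

Emit:
carry_out(series=[[0,0,0,3,0],[0,0,0,6,0]])

```text
t: 16.55
eef_pos: [580.9, -31.9, 285.6]
tcp_rot: [-3.141, 0.0, 0.666]
ft_force: [-0.6, 2.8, -0.5]
opening: 0.352
grip_force: 30.0
```

```bash
python3 st.py
```

```text
16.55 (np.float64(-0.22254918699374907), np.float64(1.8740123975572547), np.float64(285.647267485512)) [-0.6  2.8 -0.5] [0.997 0.508 0.391] tau6 -0.323 yaw 38.2 j6 0.7356029239118272 0.35171244570162485
```

Emit:
carry_out(series=[[0,0,0,3,0],[0,0,0,6,0]])

```text
t: 16.8
eef_pos: [580.9, -32.2, 285.6]
tcp_rot: [3.142, 0.0, 0.562]
ft_force: [-1.3, 2.3, -0.0]
opening: 0.354
grip_force: 30.0
```

```bash
python3 st.py
```

```text
16.8 (np.float64(-0.1476741443551816), np.float64(1.6454865736245967), np.float64(285.63654129058745)) [-1.3  2.3 -0. ] [0.232 0.326 0.435] tau6 -0.233 yaw 32.2 j6 0.8402185503335994 0.3542614964438877
```

Emit:
carry_out(series=[[0,0,0,2.5,0],[0,0,0,5,0]])

```text
t: 17.05
eef_pos: [581.1, -31.9, 285.8]
tcp_rot: [-3.141, -0.001, 0.474]
ft_force: [0.4, 7.8, -1.5]
opening: 0.352
grip_force: 30.0
```

```bash
python3 st.py
```

```text
17.05 (np.float64(-0.05783550392013681), np.float64(1.9645144899827884), np.float64(285.7548650653415)) [ 0.4  7.8 -1.5] [ 0.933 -0.049 -0.022] tau6 -0.708 yaw 27.2 j6 0.9275644715422582 0.3515410224866811
```

Emit:
carry_out(series=[[0,0,0,2.5,0],[0,0,0,5,0]])

```text
t: 17.3
eef_pos: [581.1, -31.8, 285.7]
tcp_rot: [-3.141, -0.001, 0.387]
ft_force: [1.4, 5.6, -0.9]
opening: 0.348
grip_force: 30.0
```

```bash
python3 st.py
```

```text
17.3 (np.float64(-0.04798734720051112), np.float64(2.023693050642689), np.float64(285.7485177750405)) [ 1.4  5.6 -0.9] [ 0.562 -0.061 -0.052] tau6 -0.611 yaw 22.2 j6 1.0151099169042168 0.34801506261828213
```

The torque fell from 0.44 to about zero: one click. Let go and rise.

Emit:
carry_out(series=[[0,0,0,0,0.45],[0,0,0,0,0.55],[0,0,0,0,0.6],[0,0,0,0,0.6],[0,0,0,0,0.6],[0,0,-0.03,0,0.6],[0,0,-0.07,0,0.6],[0,0,-0.11,0,0.6],[0.03,0,-0.15,0,0.6],[0.03,0,-0.15,0,0.6]])

```text
t: 18.55
eef_pos: [609.7, -20.4, 438.5]
tcp_rot: [3.139, -0.005, 0.387]
ft_force: [-1.3, 0.1, 0.2]
opening: 0.598
grip_force: 0.0
```

```bash
python3 st.py; python3 - <<'E'
from h import *
p,d=env.read_camera("wrist")
q,d=env.read_camera("scene");q=cv2.resize(q[190:310,215:375],None,fx=3.5,fy=3.5)
cv2.imwrite("pics/w7.png",np.hstack([p[:, 160:400],q])[:,:,::-1]); print(q.shape)
E
```

```text
18.55 (np.float64(25.26582088304676), np.float64(19.523510389871756), np.float64(438.49043799713087)) [-1.3  0.1  0.2] [-0.119  0.186  0.011] tau6 0.17 yaw 22.2 j6 1.0416866164304974 0.5978578333055595
(420, 560, 3)
```

View pics/w7.png

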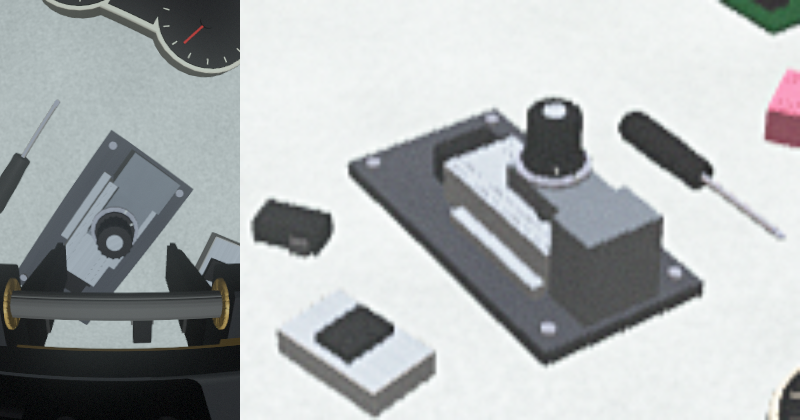

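The module lies square on the bed, the bystanders are in place and the gripper is clear. One last enlarged look at the ticks.

```bash
python3 - <<'E'
from h import *
p,d=env.read_camera("wrist")
cv2.imwrite("pics/w8.png",cv2.resize(p[195:270,230:320],None,fx=8,fy=8,interpolation=cv2.INTER_CUBIC)[:,:,::-1])
E
```

```text
(no output)
```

View pics/w8.png

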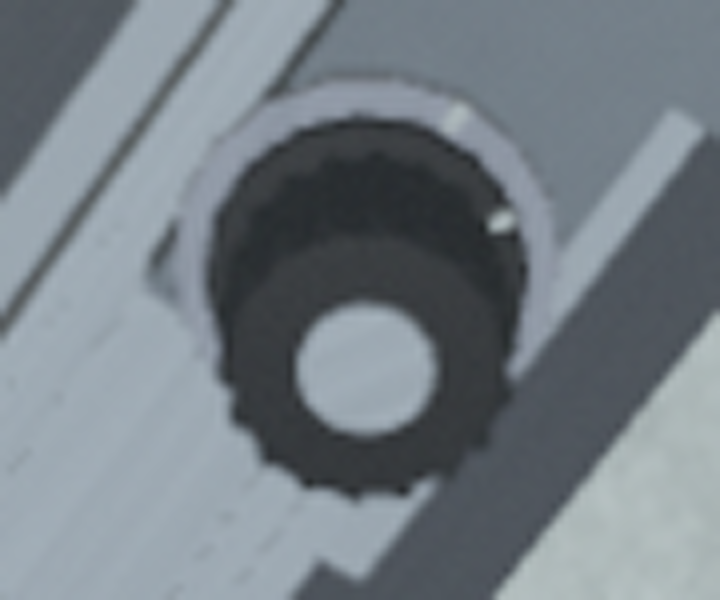

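The skirt tick at (500,220) stands about 36° clockwise of the collar tick at (458,118), which is exactly one click.

```bash
python3 -c "
from cell import env
print(env.job_done())"
```

```text
the job is handed in; nothing more can be done
None
```

The module is home against the stop, the knob was turned clockwise to exactly one click and released with nothing else disturbed, and the job is handed in at about 19 s of robot time.

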